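Set the sauce pot upright in the tasting board

TASK

Take the white sauce pot that is lying on its side and set it in the square recess of the wooden tasting board: standing on its base with the open mouth up, fully down in the recess, and its pouring lip pointing along the drip groove that runs from the recess to the board's edge. Set it down gently, without dropping it, let go, and leave the jar, the pepper shaker and the tin where they stand.

Things in the scene. Friction and masses are not known exactly. Their poses are not given: they have to be found in the camera images.
- pot: white ceramic sauce pot, loose, about 0.16 kg: a square open box 56 x 56 mm outside and 44 mm tall, walls 4 mm, base 5 mm. Origin: centre of the outside of its base; z points from the base out of the open mouth, x towards the side with the pouring lip. It starts lying on the wall across from the lip: z level, mouth facing away from the robot (+x), to the left (+y) or between, lip side (x) up
- mouth (a point): centre of the pot's open mouth, 44 mm from the base; axes as the pot's
- lip (a point): tip of the pot's pouring lip: a tab 18 mm wide and 5 mm thick at the rim, standing out 9 mm from the +x wall, level with the rim; axes as the pot's
- board: light wooden tasting board, fixed, 180 (x) x 240 (y) x 20 mm thick. Origin: centre of its underside, on the counter. At its centre a square recess 64 x 64 mm, 8 mm deep, sides along x and y; a drip groove 16 wide, 8 deep runs from it along the board's +x to its edge, on the side facing right (-y) or away from the robot. Crispbread rounds up to 10 mm high lie at its -x corners
- recess (a point): centre of the recess floor, 12 mm above the counter and 8 mm below the board's top; axes as the board's (the groove leaves towards +x)
- jar: bystander: preserve jar with metal lid, 60 mm diameter, 75 mm tall; origin at the centre of its underside
- shaker: bystander: turned wooden pepper shaker, 44 mm diameter, 100 mm tall; origin at the centre of its underside
- tin: bystander: low steel tin, 80 mm diameter, 35 mm tall; origin at the centre of its underside

How it is judged:
At the end, for the whole second after the job is handed in: The pot stands at rest and released in the recess, mouth up (within 0.08 rad of upright), its base within 3 mm of the recess floor and within 8 mm of its centre, its lip on the groove side and pointing along the groove within 0.2 rad (angle between pot's own z axis and vertical below 0.08 rad and z of pot in the frame of recess between -0.003 and 0.003 m and horizontal distance between pot and recess below 0.008 m and x of lip in the frame of recess above 0.025 m and angle between the x axis of pot and the x axis of board, either way round below 0.2 rad and linear speed of pot below 0.02 m/s); the robot touches nothing.
It fails at once if the pot is dropped (falls freely at more than 0.7 m/s, about 25 mm) (linear speed of pot above 0.7 m/s and contact force between the fingers and pot below 0.05 N).
It fails at once if the jar is moved by more than 30 mm (distance of jar from where it was at the start of the episode above 0.03 m).
It fails at once if the shaker is moved by more than 30 mm (distance of shaker from where it was at the start of the episode above 0.03 m).
It fails at once if the tin is moved by more than 30 mm (distance of tin from where it was at the start of the episode above 0.03 m).
It also fails if it takes over 51 s, if anything falls off the work surface, if the arm or the gripper's body presses on something with over 40 N, if the wrist force passes 120 N, or if a joint passes its speed limit or range.

ROBOT

A 7-joint arm with a two-finger parallel gripper is mounted at the origin on the work surface. World frame = base frame: x ahead of the robot, y to its left, z up, the work surface at z = 0. Lengths are in m, angles in rad, forces in N, time in s.
With the tool pointing down it reaches from about 0.4 to 0.9 m from the base axis. Payload 5.5 kg.
Tool frame: the origin (TCP) lies midway between the tips of the shut fingers; the grasp point (between the pads) lies 19 mm behind it; x points along the fingers, z is the direction in which the jaws open and shut, and the axes are right-handed (so a half turn about x gives the same grasp; the last joint's range is limited). The gripper opens to 92 mm and grips with 3 to 60 N. Pads are 19 mm wide; open, the fingers measure 130 mm over their backs; the gripper's body (75 mm by 190 mm) begins 47 mm behind the grasp point.
Start: joints at [1.541, 0.501, -0.427, 1.55, 0.221, 1.138, -0.21], TCP at [0.188, -0.622, 0.227] pointing down, gripper open.
Joint ranges: [-2.88, 2.88], [-0.31, 2.03], [-1.54, 1.56], [0.2, 2.42], [-1.41, 4.55], [0.19, 2.02], [-2.57, 2.57]. Speed limits (rad/s): [2.57, 2.57, 3.14, 3.14, 3.14, 3.14, 3.14].

INTERFACE

Orientations are given as [roll, pitch, yaw] about the fixed x, y, z axes, in that order (R = Rz(yaw) Ry(pitch) Rx(roll)).
In Python, from workcell import robot gives the robot as it stands. The module is installed in compiled form; this text tells all that it offers.
- The arm moves only by the tool drive_tool, never from a script. Its argument "increments" is a list of rows, each an object with "dp": the shift along the world's x, y, z in mm, a list of three; "dr": the turn, a rotation vector about the world's x, y, z in degrees, a list of three; "gripper": the finger opening in mm, from 0 to 91.8. In form: [{"dp": [dx, dy, dz], "dr": [rx, ry, rz], "gripper": gripper}, ...]. A call has 1 to 12 rows; each row is the pose to reach, as a shift and turn from the pose commanded when the call began; what a row does not reach only later rows make up. A row lasts 1/10 s, in which the tool goes at most 50 mm and 8.59 degrees, less where a joint would pass 70% of its speed; a pose out of reach is approached as far as the arm can. A call with a gripper value outside its range is refused whole. The fingers move at their own pace and stop on an object; the grip force is fixed at half the most. Time passes only in rows, so rows that repeat a pose let the fingers close. It gives the time, the measured TCP pose, the force and the opening at its end, in the units of the state.
- robot.sense(): the state, without advancing time (a new reading comes with each control period).
- robot.grab_frame(name): name is "scene" or "top" or "wrist"; returns the picture (480x640x3 uint8, blue, green, red); there is no depth.
- robot.camera_model(name): a dict with "fx", "fy", "cx", "cy" (pixels), "k1" (the pictures are not rectified: a ray, as slopes to the right and down, at radius r is drawn at 1 + k1 r^2 times it, then the intrinsics apply), "world_to_cam" (4x4, takes a point from world to camera coordinates). Camera axes: x right, y down, z forward; pixel columns grow to the right and rows downward; lengths in m; the calibration is good to about 2 mm. A picture is of the moment at which its call begins: read the wrist's pose just before it. camera_model takes no time and is no camera call; for the wrist camera it gives the pose at the moment of the call.
- robot.sign_off(): hands the job in, once; it reports no verdict.
Trained networks look in the newest picture that a camera, given by its name, has taken for a name from the list of things; names that differ only in an ending like _2 or _b are one class to them, and where a whole thing is asked for, a point or a joint stands for the part that bears it (a point fixed in the world has none). Each returns a list of dicts, best first, with "confidence" (0 to 1); they miss things now and then, are a little off and sometimes report something else, mostly with a low value. They report only what shows in the picture. A call takes as long as a camera call.
- robot.outline_of(name, camera): "pixels" (480x640 bool, what is visible of it) and "location" ([column, row] in pixels, amid what is visible of it).
The state is a dict: "t": time; "qpos": joint angles; "qvel": joint speeds; "joint_torque": joint torques, N m; "position": TCP position; "eef_rot": TCP orientation; "ft_force": force on the tool from outside, world axes, zero at the start; "moment": the same for the moment, N m; "opening": finger opening in m.
Only numpy, scipy, OpenCV 4.12 (cv2) and the standard library are available. Lean on these libraries where they do the work, as an engineer would, in place of code of your own. Each camera call takes 0.05 s, during which the arm holds its last target.

## Working session

There is one attempt and no reset: what is moved stays moved. The work goes in short steps, Python scripts to look and compute and a tool call to move; the robot and the scene stay as the last step left them, time stands still between calls to the robot, and variables do not carry over. Pictures are saved under pics/ and viewed, and the job is handed in when it is done.

Besides the shell and the picture viewer there is one more tool, called after "Request:" as a command line: name --argument value ..., lists and objects as JSON in quotes. drive_tool: Moves the arm, as the interface text tells. Its arguments: {"type":"object","properties":{"increments":{"type":"array","items":{"type":"object","properties":{"dp":{"type":"array","items":{"type":"number"}},"dr":{"type":"array","items":{"type":"number"}},"gripper":{"type":"number"}}}}},"required":["increments"]}

```bash
mkdir -p pics; cat > h.py <<'E'
import numpy as np, cv2, json
from workcell import robot
def ray(cm,u,v):
    K=np.array([[cm['fx'],0,cm['cx']],[0,cm['fy'],cm['cy']],[0,0,1]])
    x=(u-cm['cx'])/cm['fx'];y=(v-cm['cy'])/cm['fy']
    a,b=x,y
    for _ in range(20):
        f=1+cm['k1']*(a*a+b*b);a,b=x/f,y/f
    T=np.array(cm['world_to_cam']);R=T[:3,:3];o=-R.T@T[:3,3]
    d=R.T@np.array([a,b,1.]);return o,d/np.linalg.norm(d)
def onz(cm,u,v,z):
    o,d=ray(cm,u,v);return o+d*(z-o[2])/d[2]
def proj(cm,P):
    T=np.array(cm['world_to_cam']);p=np.atleast_2d(P)@T[:3,:3].T+T[:3,3]
    a=p[:,0]/p[:,2];b=p[:,1]/p[:,2];f=1+cm['k1']*(a*a+b*b)
    return np.c_[a*f*cm['fx']+cm['cx'],b*f*cm['fy']+cm['cy']]
def tri(rs):
    A=sum(np.eye(3)-np.outer(d,d) for o,d in rs);b=sum((np.eye(3)-np.outer(d,d))@o for o,d in rs)
    return np.linalg.solve(A,b)
E
python3 - <<'E'
from h import *
s=robot.sense();print(s['t'],s['position'],s['eef_rot'])
for c in ['scene','top','wrist']:
    im=robot.grab_frame(c);cv2.imwrite(f'pics/{c}0.png',im)
    cm=robot.camera_model(c);json.dump({k:np.array(v).tolist() for k,v in cm.items()},open(f'{c}.json','w'))
    T=np.array(cm['world_to_cam']);print(c,cm['fx'],cm['k1'],-T[:3,:3].T@T[:3,3])
for n in ['pot','board','jar','shaker','tin']:
  for c in ['scene','top']:
    r=robot.outline_of(n,c)
    for i,q in enumerate(r[:2]): print(n,c,q['confidence'],q['location'],q['pixels'].sum())
    if r: np.save(f'm_{n}_{c}.npy',r[0]['pixels'])
print(robot.sense()['t'])
E
```

```text
0.0 [ 0.18735196 -0.62167843  0.22569098] [3.12762117 1.5688683  1.84970259]
scene 491.638432214526 -0.004980312033437492 [0.87545847 0.51425138 0.8870027 ]
top 500.3398778010449 -0.017131459120743372 [0.52087883 0.00304672 1.12230492]
wrist 381.92954728753205 -0.006078474529795874 [ 0.25402456 -0.602145    0.38464042]
pot scene 0.95 [317.0, 139.0] 824
pot top 0.61 [443.8, 314.7] 720
board scene 0.78 [418.4, 301.6] 10598
board top 0.87 [230.6, 308.1] 9291
jar scene 0.89 [270.3, 258.9] 1078
shaker scene 0.77 [296.1, 331.4] 702
shaker top 0.78 [251.6, 192.7] 409
shaker top 0.49 [325.5, 203.7] 650
tin scene 0.86 [229.6, 220.4] 1110
tin top 0.66 [447.8, 315.6] 733
tin top 0.59 [387.6, 195.6] 1029
0.65
```

View pics/scene0.png

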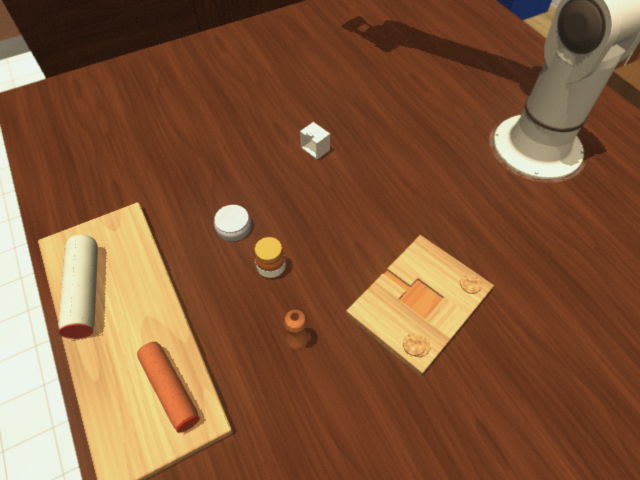

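View pics/top0.png

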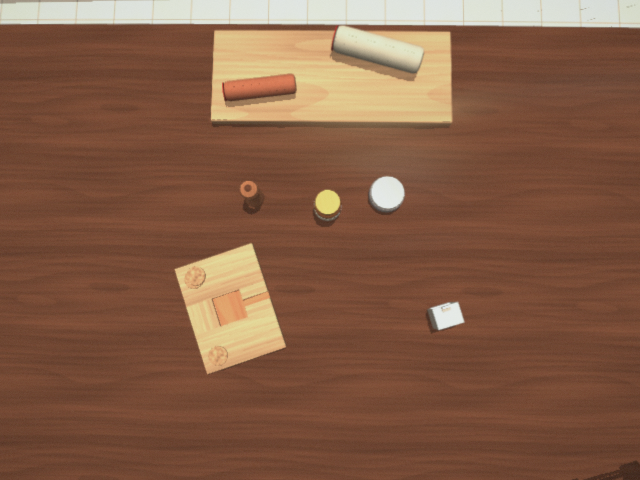

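View pics/wrist0.png

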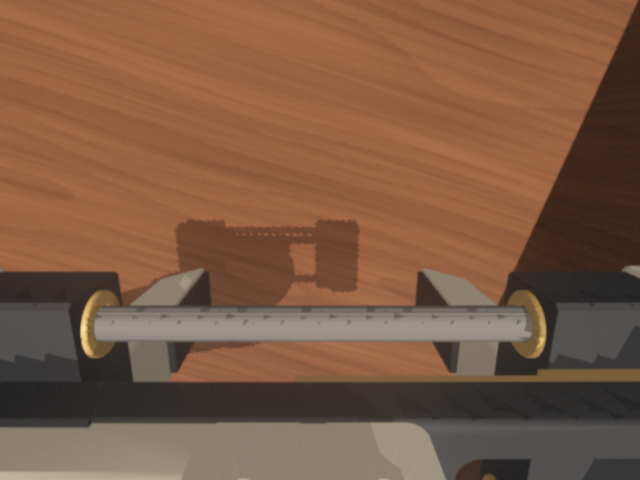

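```bash
python3 - <<'E'
from h import *
im=cv2.imread('pics/top0.png')
cv2.imwrite('pics/top0_pot.png',cv2.resize(im[270:360,400:500],None,fx=6,fy=6,interpolation=cv2.INTER_CUBIC))
cv2.imwrite('pics/top0_board.png',cv2.resize(im[230:390,160:300],None,fx=3.7,fy=3.7,interpolation=cv2.INTER_CUBIC))
im=cv2.imread('pics/scene0.png')
cv2.imwrite('pics/scene0_pot.png',cv2.resize(im[100:180,270:370],None,fx=7,fy=7,interpolation=cv2.INTER_CUBIC))
E
```

```text
(no output)
```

View pics/top0_pot.png

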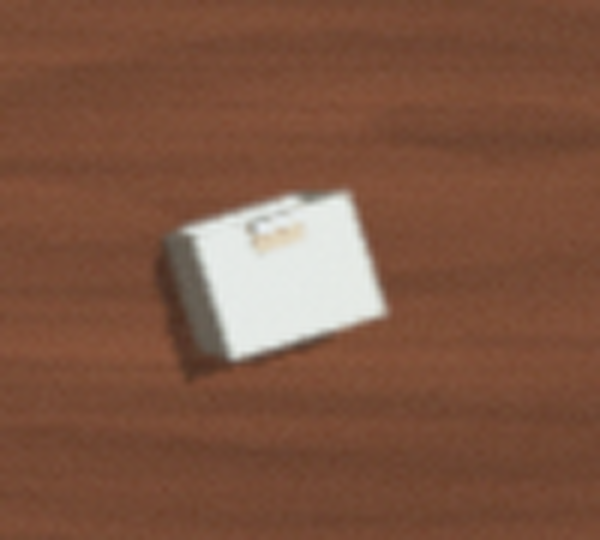

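View pics/top0_board.png

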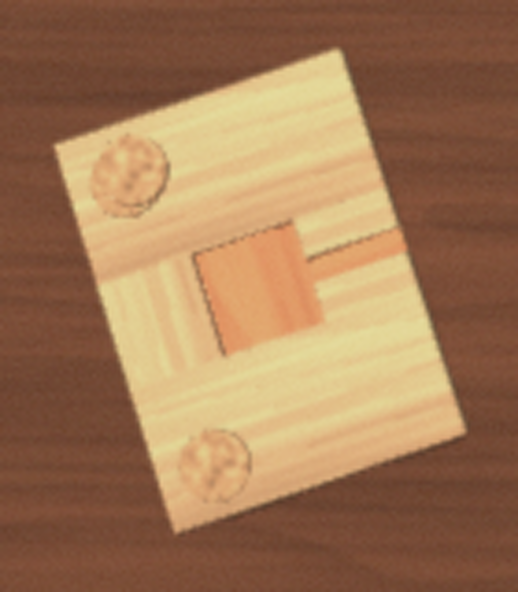

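View pics/scene0_pot.png

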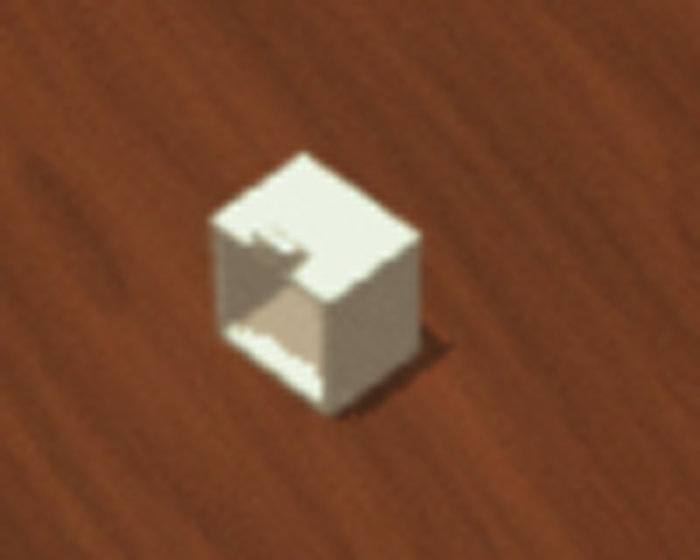

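The top view shows the pot at about (446,316) with its mouth facing up-image (+x) and the lip on top. The board is at (230,308) with its groove running to the right (-y). The detector's first "tin" hit in top view is really the pot; the real tin is at (387,195). Next I'll triangulate the corners and try to identify the arm's kinematics for reach planning.

```bash
cat > fk.py <<'E'
import numpy as np
from scipy.spatial.transform import Rotation as Ro
def mdh(al,a,th,d):
    ca,sa,ct,st=np.cos(al),np.sin(al),np.cos(th),np.sin(th)
    return np.array([[ct,-st,0,a],[st*ca,ct*ca,-sa,-d*sa],[st*sa,ct*sa,ca,d*ca],[0,0,0,1]])
h=np.pi/2
def xarm(q):
    T=np.eye(4)
    for al,a,d,t in zip([0,-h,h,h,h,h,-h],[0,0,0,.0525,.0775,0,.076],[.267,0,.293,0,.3425,0,.097],q):
        T=T@mdh(al,a,t,d)
    return T
E
python3 - <<'E'
from h import *; from fk import *
top=json.load(open('top.json'));sc=json.load(open('scene.json'))
t=lambda p:[(p[0]+.5)/6-.5+400,(p[1]+.5)/6-.5+270]
s=lambda p:[(p[0]+.5)/7-.5+270,(p[1]+.5)/7-.5+100]
for n,a,b in [('ML',(183,232),(330,302)),('MR',(350,190),(210,218)),('BR',(387,315),(303,152)),('BL',(230,360),(420,235))]:
    P=tri([ray(top,*t(a)),ray(sc,*s(b))]);print(n,P.round(4),onz(top,*t(a),.056).round(4),onz(sc,*s(b),.056).round(4))
b=lambda p:[(p[0]+.5)/3.7-.5+160,(p[1]+.5)/3.7-.5+230]
print('board')
for p in [(54,146),(340,48),(467,433),(176,532),(193,254),(293,221),(325,322),(227,355)]:
    print(onz(top,*b(p),.02).round(4))
z=robot.sense();q=np.array(z['qpos']);T=xarm(q);print(T.round(3))
Rt=Ro.from_euler('xyz',z['eef_rot']).as_matrix();print(z['position'],Rt.round(3))
E
```

```text
ML [ 0.5022 -0.2129  0.0624] [ 0.5026 -0.2145  0.056 ] [ 0.4988 -0.2181  0.056 ]
MR [ 0.5172 -0.2729  0.0562] [ 0.5179 -0.2735  0.056 ] [ 0.5164 -0.2725  0.056 ]
BR [ 0.4743 -0.2854  0.0568] [ 0.4745 -0.2858  0.056 ] [ 0.4736 -0.286   0.056 ]
BL [ 0.4582 -0.2301  0.0576] [ 0.4582 -0.2306  0.056 ] [ 0.4573 -0.2315  0.056 ]
board
[0.5809 0.3425 0.02  ]
[0.6418 0.1724 0.02  ]
[0.4152 0.0916 0.02  ]
[0.3556 0.2612 0.02  ]
[0.5177 0.2567 0.02  ]
[0.538  0.1977 0.02  ]
[0.4787 0.177  0.02  ]
[0.4586 0.2345 0.02  ]
[[ 0.296  0.955 -0.016  0.214]
 [ 0.954 -0.296 -0.037  0.549]
 [-0.04  -0.004 -0.999  0.313]
 [ 0.     0.     0.     1.   ]]
[ 0.18765496 -0.62234217  0.22676062] [[ 0.     0.957  0.289]
 [-0.     0.289 -0.957]
 [-1.     0.     0.   ]]
```

Request:
drive_tool --increments '[{"dp": [362, 387, -7], "dr": [0, 0, 0], "gripper": 91}, {"dp": [362, 387, -7], "dr": [0, 0, 0], "gripper": 91}, {"dp": [362, 387, -7], "dr": [0, 0, 0], "gripper": 91}, {"dp": [362, 387, -7], "dr": [-8.3, 28.8, 0], "gripper": 91}, {"dp": [362, 387, -7], "dr": [-8.3, 28.8, 0], "gripper": 91}, {"dp": [362, 387, -7], "dr": [-8.3, 28.8, 0], "gripper": 91}, {"dp": [362, 387, -7], "dr": [-8.3, 28.8, 0], "gripper": 91}, {"dp": [362, 387, -7], "dr": [-8.3, 28.8, 0], "gripper": 91}, {"dp": [362, 387, -7], "dr": [-8.3, 28.8, 0], "gripper": 91}, {"dp": [362, 387, -7], "dr": [-8.3, 28.8, 0], "gripper": 91}, {"dp": [362, 387, -7], "dr": [-8.3, 28.8, 0], "gripper": 91}, {"dp": [362, 387, -7], "dr": [-8.3, 28.8, 0], "gripper": 91}]'

```text
t: 1.85
position: [0.5532, -0.2285, 0.2187]
eef_rot: [-1.592, 1.051, -2.86]
ft_force: [-0.8, 0.8, -0.0]
opening: 0.0915
```

```bash
cat > st.py <<'E'
from h import *
from scipy.spatial.transform import Rotation as Ro
z=robot.sense();R=Ro.from_euler('xyz',z['eef_rot']).as_matrix()
t=R[:,0];j=R[:,2]
print('t',round(z['t'],2),'tcp',(1e3*np.array(z['position'])).round(1),'grasp',(1e3*(np.array(z['position'])-.019*t)).round(1),'open',z['opening'])
print('toolx',t.round(3),'tilt',np.degrees(np.arccos(-t[2])).round(1),'heading',np.degrees(np.arctan2(t[1],t[0])).round(1),'jaw',j.round(3),np.degrees(np.arctan2(j[1],j[0])).round(1))
print('q',np.round(z['qpos'],2),'F',np.round(z['ft_force'],1))
E
python3 st.py; python3 - <<'E'
from h import *
im=robot.grab_frame('wrist');cm=robot.camera_model('wrist');cv2.imwrite('pics/wrist1.png',im)
json.dump({k:np.array(v).tolist() for k,v in cm.items()},open('wrist1.json','w'))
E
```

```text
t 1.85 tcp [ 553.2 -228.5  218.7] grasp [ 562.3 -225.9  235.2] open 0.0914657392011573
toolx [-0.477 -0.138 -0.868] tilt 29.8 heading -163.9 jaw [ 0.295 -0.955 -0.011] -72.8
q [ 0.49  0.74 -0.49  1.31  0.48  1.68 -1.3 ] F [-0.8  0.8 -0. ]
```

View pics/wrist1.png

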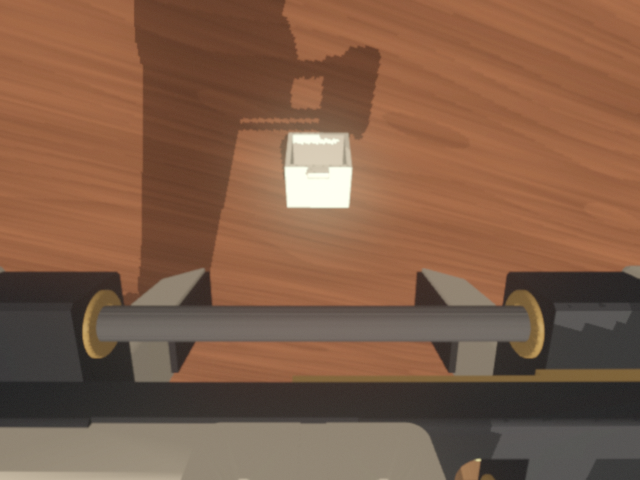

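The pot appears at about (319,170). Its bright lip wall faces the camera, with rim corners near (286,172) and (352,172) and base edge near row 207. I'll zoom in for the corners and fit the pose over all views.

```bash
python3 - <<'E'
from h import *
im=cv2.imread('pics/wrist1.png')
cv2.imwrite('pics/wrist1z.png',cv2.resize(im[120:220,270:370],None,fx=6,fy=6,interpolation=cv2.INTER_CUBIC))
E
```

```text
(no output)
```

View pics/wrist1z.png

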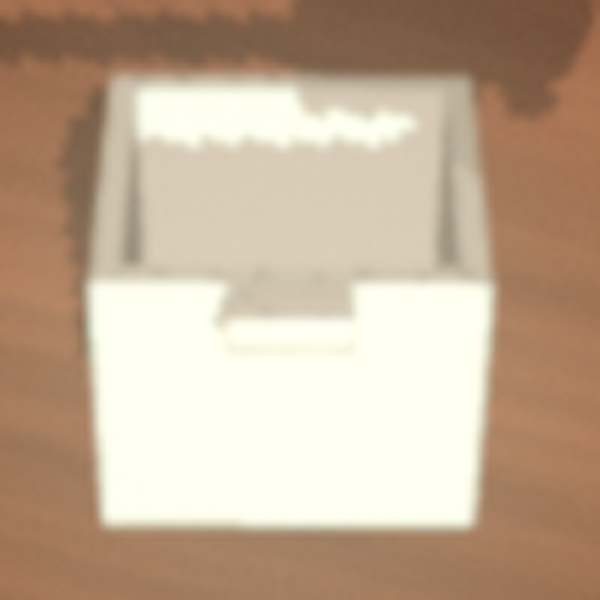

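```bash
python3 - <<'E'
from h import *
from scipy.optimize import least_squares
top=json.load(open('top.json'));sc=json.load(open('scene.json'));w=json.load(open('wrist1.json'))
t=lambda p:[(p[0]+.5)/6-.5+400,(p[1]+.5)/6-.5+270]
s=lambda p:[(p[0]+.5)/7-.5+270,(p[1]+.5)/7-.5+100]
wr=lambda p:[(p[0]+.5)/6-.5+270,(p[1]+.5)/6-.5+120]
# pot corners: local: m along mouth dir(z_pot), l left(+90 from mouth dir), height
C={'ML':(44,28,56),'MR':(44,-28,56),'BR':(0,-28,56),'BL':(0,28,56),'mL':(44,28,0),'mR':(44,-28,0)}
def pts(p,n):
    m,l,h=C[n];c,si=np.cos(p[2]),np.sin(p[2])
    return np.array([p[0]+1e-3*(m*c-l*si),p[1]+1e-3*(m*si+l*c),1e-3*h+p[3]])
for sw in (0,1):
  L,Rr=('L','R') if not sw else ('R','L')
  ob={'w':(w,{'M'+L:wr((88,282)),'M'+Rr:wr((493,284)),'B'+L:wr((103,525)),'B'+Rr:wr((474,526)),'m'+L:wr((110,75)),'m'+Rr:wr((472,76))}),
   't':(top,{'ML':t((185,234)),'MR':t((350,190)),'BR':t((387,315)),'BL':t((230,360))}),
   's':(sc,{'ML':s((330,302)),'MR':s((210,218)),'BR':s((303,152)),'BL':s((420,235))})}
  def res(p,keys): return np.concatenate([(proj(ob[k][0],pts(p,n))[0]-u) for k in keys for n,u in ob[k][1].items()])
  for keys in ('w','t','s','wts'):
    r=least_squares(res,[.466,-.256,.28,0],args=(keys,));print(sw,keys,(1e3*r.x).round(1),np.degrees(r.x[2]).round(2),'rms',np.sqrt(np.mean(r.fun**2)).round(2))
# triangulation w+top
for n,a,b in [('MR',(350,190),(88,282)),('ML',(185,234),(493,284)),('ML',(185,234),(88,282)),('MR',(350,190),(493,284))]:
    print(n,tri([ray(top,*t(a)),ray(w,*wr(b))]).round(4))
E
```

```text
0 w [ 467.1 -261.2  298.4    3.5] 17.1 rms 0.15
0 t [ 468.5 -245.9  288.4   48.9] 16.52 rms 0.32
0 s [ 470.2 -249.6  306.7    9.8] 17.57 rms 0.11
0 wts [ 465.7 -260.9  294.8    1.1] 16.89 rms 0.98
1 w [  420.8  -276.1 -2829.7  -143.6] -162.13 rms 25.85
1 t [ 468.5 -245.9  288.4   48.9] 16.52 rms 0.32
1 s [ 470.2 -249.6  306.7    9.8] 17.57 rms 0.11
1 wts [ 500.4 -255.9 3321.7  -27.7] 190.32 rms 23.97
MR [ 0.5226 -0.2387  0.1023]
ML [ 0.5068 -0.2481  0.0449]
ML [ 0.5015 -0.2181  0.0586]
MR [ 0.518  -0.2735  0.0602]
```

Request:
drive_tool --increments '[{"dp": [-16, -6, -50], "dr": [0, 0, 0], "gripper": 91}, {"dp": [-16, -6, -100], "dr": [0, 0, 0], "gripper": 91}, {"dp": [-16, -6, -116], "dr": [0, 0, 0], "gripper": 91}, {"dp": [-16, -6, -116], "dr": [0, 0, 0], "gripper": 91}, {"dp": [-16, -6, -116], "dr": [0, 0, 0], "gripper": 91}, {"dp": [-16, -6, -116], "dr": [0, 0, 0], "gripper": 91}]'

```text
t: 2.5
position: [0.5354, -0.2417, 0.1062]
eef_rot: [-1.579, 1.051, -2.858]
ft_force: [0.7, 0.2, 0.4]
opening: 0.0908
```

```bash
python3 st.py; python3 - <<'E'
from h import *
im=robot.grab_frame('wrist');cv2.imwrite('pics/wrist2.png',im)
E
```

```text
t 2.5 tcp [ 535.4 -241.7  106.2] grasp [ 544.5 -239.1  122.7] open 0.09076431414941376
toolx [-0.477 -0.139 -0.868] tilt 29.8 heading -163.7 jaw [ 0.287 -0.958 -0.004] -73.3
q [ 0.51  0.83 -0.46  1.42  0.52  1.49 -1.36] F [0.7 0.2 0.4]
```

View pics/wrist2.png

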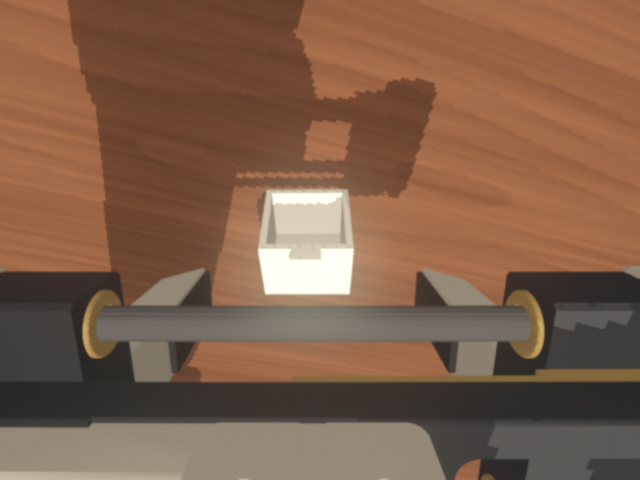

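Request:
drive_tool --increments '[{"dp": [-16, -5, -29], "dr": [0, 0, -0.5], "gripper": 91}, {"dp": [-32, -10, -58], "dr": [0, 0, -0.5], "gripper": 91}, {"dp": [-42, -12, -76], "dr": [0, 0, -0.5], "gripper": 91}, {"dp": [-48, -14, -87], "dr": [0, 0, -0.5], "gripper": 91}, {"dp": [-48, -14, -87], "dr": [0, 0, -0.5], "gripper": 91}, {"dp": [-48, -14, -87], "dr": [0, 0, -0.5], "gripper": 91}]'

```text
t: 3.15
position: [0.4872, -0.2553, 0.018]
eef_rot: [-1.581, 1.05, -2.868]
ft_force: [0.6, 0.6, -0.2]
opening: 0.0914
```

```bash
python3 st.py; python3 - <<'E'
from h import *
im=robot.grab_frame('wrist');cv2.imwrite('pics/wrist3.png',im)
E
```

```text
t 3.15 tcp [ 487.2 -255.3   18. ] grasp [ 496.3 -252.8   34.5] open 0.09136253985875561
toolx [-0.479 -0.135 -0.867] tilt 29.8 heading -164.3 jaw [ 0.279 -0.96  -0.005] -73.8
q [ 0.55  0.89 -0.43  1.55  0.57  1.31 -1.41] F [ 0.6  0.6 -0.2]
```

View pics/wrist3.png

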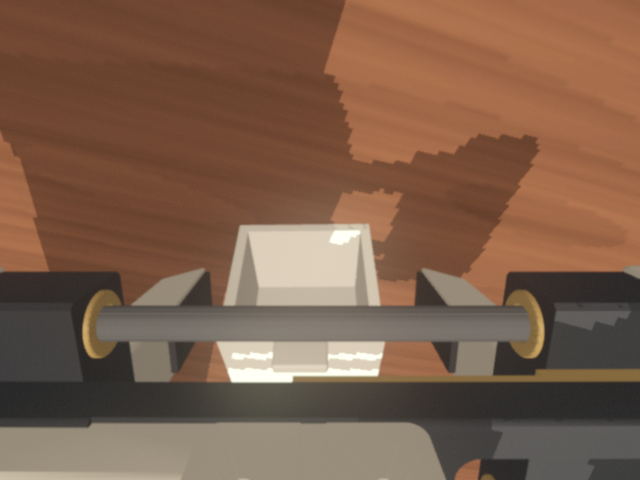

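The pot sits between the fingers, spanning columns 220–383 (middle about 302). The fingers span 211–418 (middle about 314). I'll shift the tool about 4 mm to the left, then close.

Request:
drive_tool --increments '[{"dp": [-1.2, 4, -1], "dr": [0, 0, 0], "gripper": 91}, {"dp": [-1.2, 4, -1], "dr": [0, 0, 0], "gripper": 70}, {"dp": [-1.2, 4, -1], "dr": [0, 0, 0], "gripper": 62}, {"dp": [-1.2, 4, -1], "dr": [0, 0, 0], "gripper": 50}, {"dp": [-1.2, 4, -1], "dr": [0, 0, 0], "gripper": 45}, {"dp": [-1.2, 4, -1], "dr": [0, 0, 0], "gripper": 40}, {"dp": [-1.2, 4, -1], "dr": [0, 0, 0], "gripper": 40}, {"dp": [-1.2, 4, -1], "dr": [0, 0, 0], "gripper": 40}]'

```text
t: 4.0
position: [0.4844, -0.2515, 0.0158]
eef_rot: [-1.583, 1.048, -2.869]
ft_force: [-0.5, -0.7, 0.9]
opening: 0.0559
```

```bash
python3 st.py; python3 - <<'E'
from h import *
im=robot.grab_frame('wrist');cv2.imwrite('pics/wrist4.png',im)
E
```

```text
t 4.0 tcp [ 484.4 -251.5   15.8] grasp [ 493.6 -249.    32.2] open 0.055924329237743674
toolx [-0.481 -0.134 -0.866] tilt 30.0 heading -164.4 jaw [ 0.279 -0.96  -0.006] -73.8
q [ 0.55  0.89 -0.43  1.56  0.57  1.31 -1.41] F [-0.5 -0.7  0.9]
```

View pics/wrist4.png

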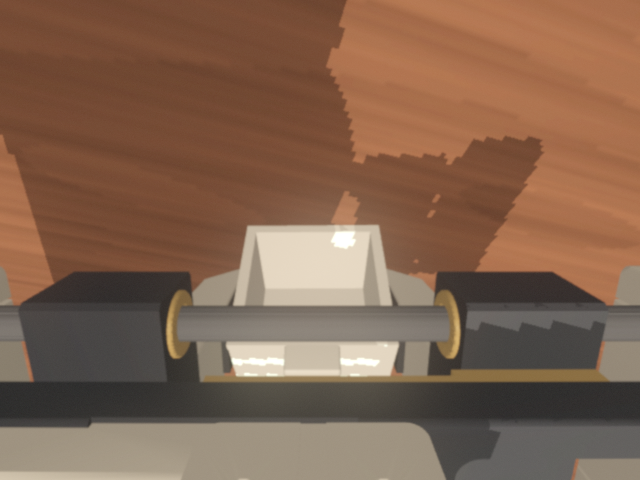

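Gripped at 55.9 mm. I'll lift, turn the pot 90° about the jaw axis so the mouth is up, stand it on the counter, and re-grasp from straight above. A direct placing would bring the tilted hand over the jar.

Request:
drive_tool --increments '[{"dp": [0, 0, 30], "dr": [0, 0, 0], "gripper": 40}, {"dp": [0, 0, 60], "dr": [2.5, -8, 0], "gripper": 40}, {"dp": [0, 0, 80], "dr": [25.1, -86.4, 0], "gripper": 40}, {"dp": [0, 0, 80], "dr": [25.1, -86.4, 0], "gripper": 40}, {"dp": [0, 0, 80], "dr": [25.1, -86.4, 0], "gripper": 40}, {"dp": [0, 0, 80], "dr": [25.1, -86.4, 0], "gripper": 40}, {"dp": [0, 0, 80], "dr": [25.1, -86.4, 0], "gripper": 40}, {"dp": [0, 0, 80], "dr": [25.1, -86.4, 0], "gripper": 40}, {"dp": [0, 0, 80], "dr": [25.1, -86.4, 0], "gripper": 40}, {"dp": [0, 0, 80], "dr": [25.1, -86.4, 0], "gripper": 40}, {"dp": [0, 0, 80], "dr": [25.1, -86.4, 0], "gripper": 40}, {"dp": [0, 0, 80], "dr": [25.1, -86.4, 0], "gripper": 40}]'

```text
t: 5.25
position: [0.4804, -0.248, 0.0885]
eef_rot: [1.6, 0.755, 0.325]
ft_force: [-0.0, 0.9, -3.2]
opening: 0.056
```

```bash
python3 st.py
```

```text
t 5.25 tcp [ 480.4 -248.    88.5] grasp [ 467.3 -252.4  101.5] open 0.05595275699259155
toolx [ 0.69   0.233 -0.685] tilt 46.7 heading 18.6 jaw [ 0.301 -0.953 -0.021] -72.5
q [ 1.89  1.03 -1.22  2.26  0.82  0.19 -1.03] F [-0.   0.9 -3.2]
```

Joint 6 has reached its lower limit at 47° tilt. Farther out, this tilt should be easier, so I'll move outward into free space and keep turning there.

Request:
drive_tool --increments '[{"dp": [40, -30, 10], "dr": [0, 0, 0], "gripper": 40}, {"dp": [80, -60, 20], "dr": [0, 0, 0], "gripper": 40}, {"dp": [120, -90, 20], "dr": [0, 0, 0], "gripper": 40}, {"dp": [150, -110, 20], "dr": [0, 0, 0], "gripper": 40}, {"dp": [150, -110, 20], "dr": [0, 0, 0], "gripper": 40}, {"dp": [150, -110, 20], "dr": [0, 0, 0], "gripper": 40}]'

```text
t: 5.85
position: [0.6309, -0.3567, 0.1075]
eef_rot: [1.603, 0.757, 0.329]
ft_force: [-0.8, -0.2, -1.8]
opening: 0.0559
```

```bash
python3 st.py
```

```text
t 5.85 tcp [ 630.9 -356.7  107.5] grasp [ 617.9 -361.2  120.5] open 0.05588625839694579
toolx [ 0.688  0.235 -0.687] tilt 46.6 heading 18.9 jaw [ 0.302 -0.953 -0.024] -72.4
q [ 1.65  1.17 -1.26  1.84  0.77  0.44 -0.98] F [-0.8 -0.2 -1.8]
```

```bash
cat > up.py <<'E'
from h import *
from scipy.spatial.transform import Rotation as Ro
x=np.array([-.481,-.134,-.866]);j=np.array([.279,-.96,-.006]);x/=np.linalg.norm(x);j-=x*(j@x);j/=np.linalg.norm(j)
R0=np.c_[x,np.cross(j,x),j]
a=np.arctan2(-j[0]*-1,-j[1]) # heading of pot z: perpendicular to jaw
hz=np.array([-j[1],j[0],0]);hz/=np.linalg.norm(hz)
P0=np.c_[[0,0,1],np.cross(hz,[0,0,1]),hz]
M=R0.T@P0   # pot in tool
R=Ro.from_euler('xyz',robot.sense()['eef_rot']).as_matrix()
P=R@M
print('pot x',P[:,0].round(3),'pot z',P[:,2].round(3))
ax=np.cross(P[:,2],[0,0,1]);s=np.linalg.norm(ax);v=ax/s*np.degrees(np.arctan2(s,P[2,2]));print('rotvec to upright deg',v.round(2))
E
python3 up.py
```

```text
pot x [-0.927 -0.293  0.232] pot z [0.228 0.048 0.972]
rotvec to upright deg [  2.8  -13.21   0.  ]
```

Request:
drive_tool --increments '[{"dp": [0, 0, 0], "dr": [1.4, -6.6, 0], "gripper": 40}, {"dp": [0, 0, 0], "dr": [2.8, -13.2, 0], "gripper": 40}, {"dp": [0, 0, 0], "dr": [2.8, -13.2, 0], "gripper": 40}, {"dp": [0, 0, 0], "dr": [2.8, -13.2, 0], "gripper": 40}, {"dp": [0, 0, 0], "dr": [2.8, -13.2, 0], "gripper": 40}]'

```text
t: 6.35
position: [0.6314, -0.3573, 0.111]
eef_rot: [1.565, 0.524, 0.307]
ft_force: [-0.8, -0.4, -0.9]
opening: 0.056
```

```bash
python3 st.py;python3 up.py;python3 - <<'E'
from h import *
im=robot.grab_frame('scene');cv2.imwrite('pics/scene5.png',im)
im=robot.grab_frame('wrist');cv2.imwrite('pics/wrist5.png',im)
E
```

```text
t 6.35 tcp [ 631.4 -357.3  111. ] grasp [ 615.7 -362.2  120.5] open 0.05598950376227424
toolx [ 0.825  0.262 -0.5  ] tilt 60.0 heading 17.6 jaw [ 0.305 -0.952  0.005] -72.2
q [ 1.78  1.4  -1.33  1.89  0.81  0.33 -0.8 ] F [-0.8 -0.4 -0.9]
pot x [-0.954 -0.299  0.001] pot z [-0.001  0.005  1.   ]
rotvec to upright deg [ 0.29  0.04 -0.  ]
```

View pics/scene5.png

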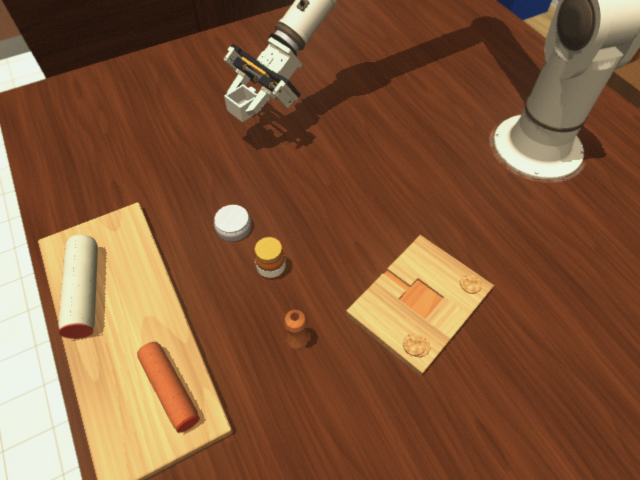

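View pics/wrist5.png

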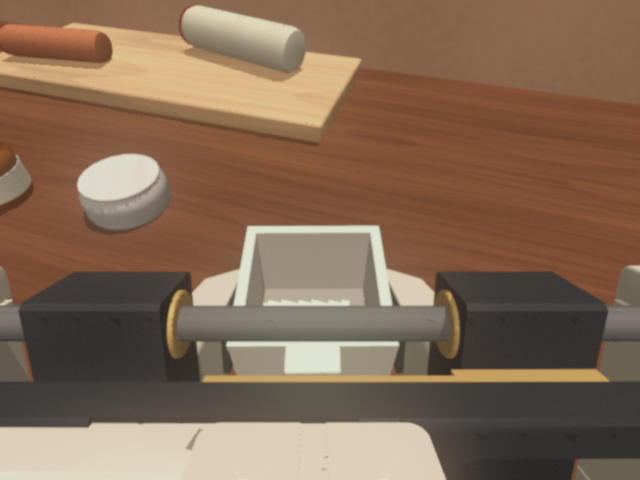

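The pot is mouth up in the grip with its lip toward the robot, roughly 90 mm above the counter. Lowering.

Request:
drive_tool --increments '[{"dp": [0, 0, -20], "dr": [0, 0, 0], "gripper": 40}, {"dp": [0, 0, -40], "dr": [0, 0, 0], "gripper": 40}, {"dp": [0, 0, -60], "dr": [0, 0, 0], "gripper": 40}, {"dp": [0, 0, -75], "dr": [0, 0, 0], "gripper": 40}, {"dp": [0, 0, -82], "dr": [0, 0, 0], "gripper": 40}, {"dp": [0, 0, -82], "dr": [0, 0, 0], "gripper": 40}, {"dp": [0, 0, -82], "dr": [0, 0, 0], "gripper": 40}]'

```text
t: 7.15
position: [0.6314, -0.357, 0.0271]
eef_rot: [1.57, 0.52, 0.308]
ft_force: [-0.9, 0.4, -1.2]
opening: 0.0556
```

```bash
python3 st.py;python3 up.py
```

```text
t 7.15 tcp [ 631.4 -357.    27.1] grasp [ 615.7 -362.    36.6] open 0.05556219311119551
toolx [ 0.827  0.263 -0.497] tilt 60.2 heading 17.7 jaw [ 0.304 -0.953  0.001] -72.3
q [ 1.76  1.53 -1.25  1.85  0.87  0.28 -0.73] F [-0.9  0.4 -1.2]
pot x [-0.955 -0.298 -0.003] pot z [-0.003 -0.     1.   ]
rotvec to upright deg [-0.    0.15  0.  ]
```

Upright to within 0.2°, with the base about 6 mm up. Lowering slowly while watching the force.

Request:
drive_tool --increments '[{"dp": [0, 0, -2], "dr": [0, 0, 0], "gripper": 40}, {"dp": [0, 0, -3.5], "dr": [0, 0, 0], "gripper": 40}, {"dp": [0, 0, -3.5], "dr": [0, 0, 0], "gripper": 40}]'

```text
t: 7.45
position: [0.631, -0.3574, 0.0232]
eef_rot: [1.569, 0.522, 0.308]
ft_force: [0.3, -0.6, -1.3]
opening: 0.0557
```

Request:
drive_tool --increments '[{"dp": [0, 0, -1], "dr": [0, 0, 0], "gripper": 40}, {"dp": [0, 0, -1.5], "dr": [0, 0, 0], "gripper": 40}, {"dp": [0, 0, -1.5], "dr": [0, 0, 0], "gripper": 40}]'

```text
t: 7.75
position: [0.6309, -0.3572, 0.0214]
eef_rot: [1.57, 0.522, 0.308]
ft_force: [1.1, 0.9, -1.1]
opening: 0.0559
```

Request:
drive_tool --increments '[{"dp": [0, 0, -1], "dr": [0, 0, 0], "gripper": 40}, {"dp": [0, 0, -1], "dr": [0, 0, 0], "gripper": 40}]'

```text
t: 7.95
position: [0.6309, -0.357, 0.0203]
eef_rot: [1.57, 0.522, 0.309]
ft_force: [0.4, 0.8, -1.0]
opening: 0.0561
```

Request:
drive_tool --increments '[{"dp": [0, 0, -1], "dr": [0, 0, 0], "gripper": 40}, {"dp": [0, 0, -1], "dr": [0, 0, 0], "gripper": 40}]'

```text
t: 8.15
position: [0.6309, -0.3571, 0.0193]
eef_rot: [1.57, 0.522, 0.308]
ft_force: [-0.2, 0.9, -2.1]
opening: 0.0558
```

Request:
drive_tool --increments '[{"dp": [0, 0, -1], "dr": [0, 0, 0], "gripper": 40}, {"dp": [0, 0, -1], "dr": [0, 0, 0], "gripper": 40}]'

```text
t: 8.35
position: [0.6311, -0.3571, 0.0187]
eef_rot: [1.569, 0.522, 0.308]
ft_force: [0.5, 0.4, -0.8]
opening: 0.056
```

Request:
drive_tool --increments '[{"dp": [0, 0, -1], "dr": [0, 0, 0], "gripper": 40}, {"dp": [0, 0, -1], "dr": [0, 0, 0], "gripper": 40}, {"dp": [0, 0, -1], "dr": [0, 0, 0], "gripper": 40}]'

```text
t: 8.65
position: [0.6314, -0.3571, 0.0186]
eef_rot: [1.569, 0.52, 0.308]
ft_force: [-1.5, 0.5, 4.8]
opening: 0.0557
```

```bash
python3 st.py;python3 up.py;python3 - <<'E'
from h import *
im=robot.grab_frame('scene');cv2.imwrite('pics/scene6.png',cv2.resize(im[60:160,200:320],None,fx=6,fy=6,interpolation=cv2.INTER_CUBIC))
E
```

```text
t 8.65 tcp [ 631.4 -357.1   18.6] grasp [ 615.7 -362.1   28.1] open 0.055679470036797275
toolx [ 0.827  0.263 -0.497] tilt 60.2 heading 17.6 jaw [ 0.304 -0.953  0.002] -72.3
q [ 1.76  1.54 -1.24  1.85  0.88  0.27 -0.73] F [-1.5  0.5  4.8]
pot x [-0.955 -0.298 -0.003] pot z [-0.003  0.001  1.   ]
rotvec to upright deg [ 0.05  0.17 -0.  ]
```

View pics/scene6.png

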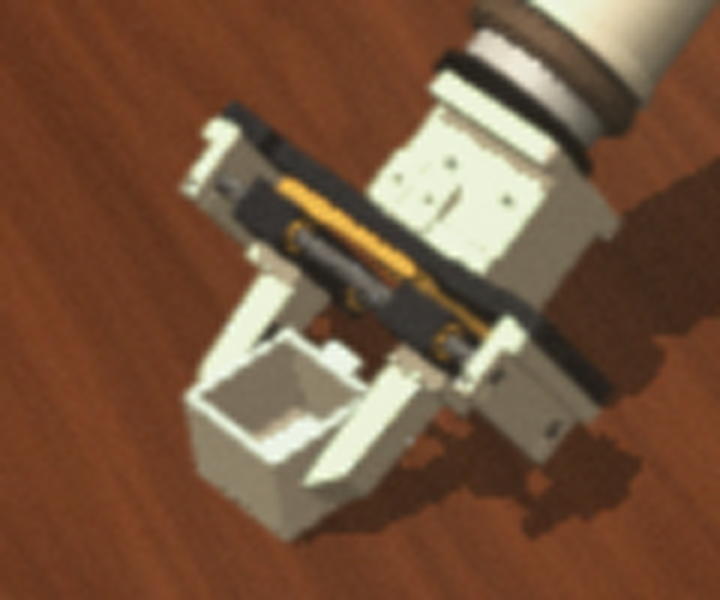

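Contact at about 5 N with the pot standing. Opening and backing off along the tool axis.

Request:
drive_tool --increments '[{"dp": [0, 0, 1], "dr": [0, 0, 0], "gripper": 62}, {"dp": [0, 0, 1], "dr": [0, 0, 0], "gripper": 75}, {"dp": [0, 0, 1], "dr": [0, 0, 0], "gripper": 91}, {"dp": [0, 0, 1], "dr": [0, 0, 0], "gripper": 91}, {"dp": [-20, -6, 13], "dr": [0, 0, 0], "gripper": 91}, {"dp": [-44, -14, 27], "dr": [0, 0, 0], "gripper": 91}, {"dp": [-72, -23, 44], "dr": [0, 0, 0], "gripper": 91}, {"dp": [-80, -25, 90], "dr": [0, 0, 0], "gripper": 91}, {"dp": [-80, -25, 135], "dr": [0, 0, 0], "gripper": 91}, {"dp": [-80, -25, 150], "dr": [0, 0, 0], "gripper": 91}, {"dp": [-80, -25, 150], "dr": [0, 0, 0], "gripper": 91}]'

```text
t: 9.8
position: [0.5514, -0.3829, 0.1703]
eef_rot: [1.564, 0.521, 0.306]
ft_force: [-0.5, -0.3, -0.5]
opening: 0.091
```

```bash
python3 st.py; python3 - <<'E'
from h import *
im=robot.grab_frame('scene');cv2.imwrite('pics/scene7.png',im)
E
```

```text
t 9.8 tcp [ 551.4 -382.9  170.3] grasp [ 535.7 -387.9  179.7] open 0.09103306029050683
toolx [ 0.827  0.261 -0.498] tilt 60.1 heading 17.5 jaw [ 0.304 -0.953  0.005] -72.3
q [ 1.98  1.39 -1.47  1.94  0.74  0.5  -0.74] F [-0.5 -0.3 -0.5]
```

View pics/scene7.png

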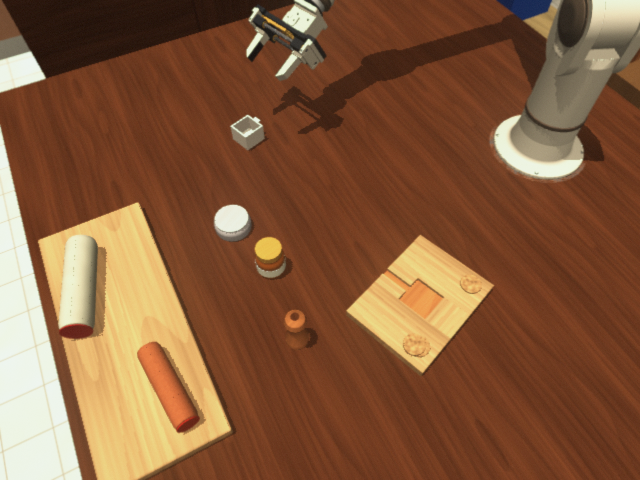

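Request:
drive_tool --increments '[{"dp": [68, 22, 20], "dr": [-18.1, 57.3, 0], "gripper": 91}, {"dp": [68, 22, 20], "dr": [-18.1, 57.3, 0], "gripper": 91}, {"dp": [68, 22, 20], "dr": [-18.1, 57.3, 0], "gripper": 91}, {"dp": [68, 22, 20], "dr": [-18.1, 57.3, 0], "gripper": 91}, {"dp": [68, 22, 20], "dr": [-18.1, 57.3, 0], "gripper": 91}, {"dp": [68, 22, 20], "dr": [-18.1, 57.3, 0], "gripper": 91}, {"dp": [68, 22, 20], "dr": [-18.1, 57.3, 0], "gripper": 91}, {"dp": [68, 22, 20], "dr": [-18.1, 57.3, 0], "gripper": 91}, {"dp": [68, 22, 20], "dr": [-18.1, 57.3, 0], "gripper": 91}, {"dp": [68, 22, 20], "dr": [-18.1, 57.3, 0], "gripper": 91}, {"dp": [68, 22, 20], "dr": [-18.1, 57.3, 0], "gripper": 91}]'

```text
t: 10.95
position: [0.6165, -0.363, 0.1859]
eef_rot: [-2.719, 1.568, 2.298]
ft_force: [0.2, -0.4, 1.0]
opening: 0.0909
```

```bash
python3 st.py; python3 - <<'E'
from h import *
im=robot.grab_frame('top');cv2.imwrite('pics/top8.png',cv2.resize(im[340:460,400:540],None,fx=5,fy=5,interpolation=cv2.INTER_CUBIC))
im=robot.grab_frame('wrist');cv2.imwrite('pics/wrist8.png',im);cm=robot.camera_model('wrist')
json.dump({k:np.array(v).tolist() for k,v in cm.items()},open('wrist8.json','w'))
E
```

```text
t 10.95 tcp [ 616.5 -363.   185.9] grasp [ 616.6 -363.1  204.9] open 0.09086527996388771
toolx [-0.002  0.002 -1.   ] tilt 0.2 heading 131.7 jaw [ 0.3   -0.954 -0.003] -72.6
q [ 1.09  0.86 -1.05  1.38  0.75  1.32 -1.25] F [ 0.2 -0.4  1. ]
```

View pics/wrist8.png

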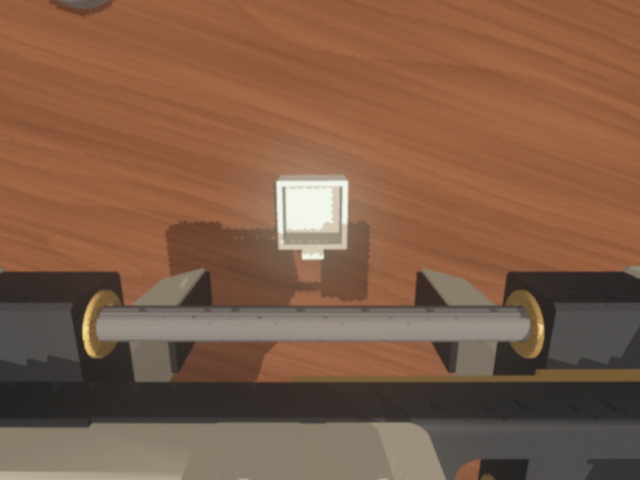

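The standing pot's rim shows at columns 277–348, rows 178–249, with the lip below at (313,255). It is square to the jaws. Locating it now.

```bash
python3 - <<'E'
from h import *
w=json.load(open('wrist8.json'))
P=np.array([onz(w,u,v,.044) for u,v in [(277,178),(348,178),(347.5,249),(278,249)]])
print(P.round(4));print(P.mean(0).round(4),onz(w,313,259,.044).round(4))
d=P[0]-P[1];print(np.linalg.norm(d),np.degrees(np.arctan2(d[1],d[0]))-90)
d=P[0]-P[3];print(np.linalg.norm(d),np.degrees(np.arctan2(d[1],d[0])))
E
```

```text
[[ 0.6405 -0.3255  0.044 ]
 [ 0.6573 -0.3788  0.044 ]
 [ 0.6019 -0.3973  0.044 ]
 [ 0.5846 -0.3426  0.044 ]]
[ 0.6211 -0.3611  0.044 ] [ 0.585  -0.3727  0.044 ]
0.05584716119107457 17.493820547576846
0.05847967772994601 16.900346171631515
```

Request:
drive_tool --increments '[{"dp": [3, 2, -45], "dr": [0, 0, 0.3], "gripper": 91}, {"dp": [3, 2, -90], "dr": [0, 0, 0.3], "gripper": 91}, {"dp": [3, 2, -115], "dr": [0, 0, 0.3], "gripper": 91}, {"dp": [3, 2, -115], "dr": [0, 0, 0.3], "gripper": 91}, {"dp": [3, 2, -115], "dr": [0, 0, 0.3], "gripper": 91}]'

```text
t: 11.55
position: [0.6214, -0.3591, 0.0729]
eef_rot: [2.907, 1.568, 1.648]
ft_force: [0.3, -0.2, 0.9]
opening: 0.0909
```

```bash
python3 st.py; python3 - <<'E'
from h import *
im=robot.grab_frame('wrist');cv2.imwrite('pics/wrist9.png',im)
E
```

```text
t 11.55 tcp [ 621.4 -359.1   72.9] grasp [ 621.4 -359.1   91.9] open 0.09094980871349502
toolx [-0.     0.003 -1.   ] tilt 0.2 heading 94.5 jaw [ 0.307 -0.952 -0.003] -72.1
q [ 1.06  0.98 -0.98  1.45  0.84  1.17 -1.31] F [ 0.3 -0.2  0.9]
```

View pics/wrist9.png

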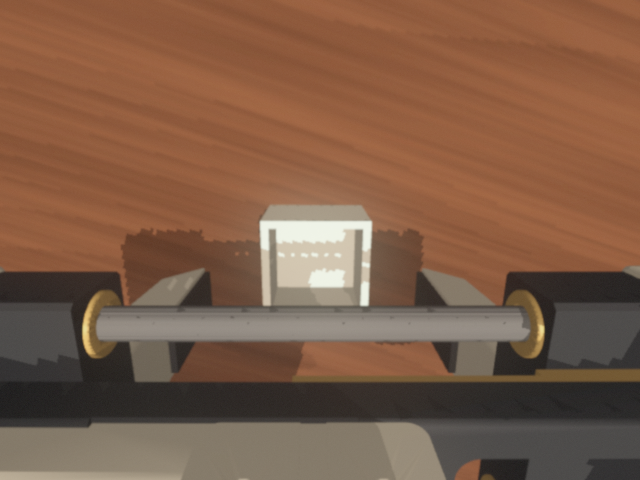

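Request:
drive_tool --increments '[{"dp": [-1.5, -0.5, -25], "dr": [0, 0, 0], "gripper": 91}, {"dp": [-1.5, -0.5, -48], "dr": [0, 0, 0], "gripper": 91}, {"dp": [-1.5, -0.5, -58], "dr": [0, 0, 0], "gripper": 91}, {"dp": [-1.5, -0.5, -58], "dr": [0, 0, 0], "gripper": 91}, {"dp": [-1.5, -0.5, -58], "dr": [0, 0, 0], "gripper": 70}, {"dp": [-1.5, -0.5, -58], "dr": [0, 0, 0], "gripper": 62}, {"dp": [-1.5, -0.5, -58], "dr": [0, 0, 0], "gripper": 50}, {"dp": [-1.5, -0.5, -58], "dr": [0, 0, 0], "gripper": 45}, {"dp": [-1.5, -0.5, -58], "dr": [0, 0, 0], "gripper": 40}, {"dp": [-1.5, -0.5, -58], "dr": [0, 0, 0], "gripper": 40}, {"dp": [-1.5, -0.5, -58], "dr": [0, 0, 0], "gripper": 40}]'

```text
t: 12.7
position: [0.6208, -0.3589, 0.015]
eef_rot: [2.752, 1.569, 1.494]
ft_force: [-0.4, -0.3, 2.8]
opening: 0.0559
```

```bash
python3 st.py
```

```text
t 12.7 tcp [ 620.8 -358.9   15. ] grasp [ 620.8 -359.    34. ] open 0.05588345490548298
toolx [ 0.     0.001 -1.   ] tilt 0.1 heading 85.6 jaw [ 0.308 -0.951 -0.001] -72.0
q [ 1.04  1.04 -0.93  1.47  0.89  1.09 -1.33] F [-0.4 -0.3  2.8]
```

Gripped again, vertically, at 55.9 mm. Lift, then carry to the board while turning +91.6°.

Request:
drive_tool --increments '[{"dp": [0, 0, 40], "dr": [0, 0, 0], "gripper": 40}, {"dp": [0, 0, 85], "dr": [0, 0, 0], "gripper": 40}, {"dp": [0, 0, 130], "dr": [0, 0, 0], "gripper": 40}, {"dp": [-10, 40, 155], "dr": [0, 0, 8], "gripper": 40}, {"dp": [-20, 85, 155], "dr": [0, 0, 16], "gripper": 40}, {"dp": [-30, 130, 155], "dr": [0, 0, 24], "gripper": 40}, {"dp": [-40, 175, 155], "dr": [0, 0, 32], "gripper": 40}, {"dp": [-50, 220, 155], "dr": [0, 0, 40], "gripper": 40}, {"dp": [-60, 265, 155], "dr": [0, 0, 48], "gripper": 40}, {"dp": [-70, 310, 155], "dr": [0, 0, 56], "gripper": 40}, {"dp": [-80, 355, 155], "dr": [0, 0, 64], "gripper": 40}, {"dp": [-90, 400, 155], "dr": [0, 0, 72], "gripper": 40}]'

```text
t: 13.9
position: [0.5294, 0.0426, 0.1692]
eef_rot: [-2.996, 1.568, -2.991]
ft_force: [0.6, 0.8, -1.2]
opening: 0.0561
```

```bash
python3 st.py
```

```text
t 13.9 tcp [529.4  42.6 169.2] grasp [529.5  42.6 188.2] open 0.056118319833418924
toolx [-0.003 -0.    -1.   ] tilt 0.2 heading -171.4 jaw [ 1.     0.005 -0.003] 0.3
q [ 0.84  0.79 -1.39  1.88  0.84  1.23 -0.83] F [ 0.6  0.8 -1.2]
```

Request:
drive_tool --increments '[{"dp": [-8, 45, -10], "dr": [0, 0, 8], "gripper": 40}, {"dp": [-16, 90, -20], "dr": [0, 0, 16], "gripper": 40}, {"dp": [-24, 135, -30], "dr": [0, 0, 19.6], "gripper": 40}, {"dp": [-32, 175, -45], "dr": [0, 0, 19.6], "gripper": 40}, {"dp": [-32, 175, -45], "dr": [0, 0, 19.6], "gripper": 40}, {"dp": [-32, 175, -45], "dr": [0, 0, 19.6], "gripper": 40}, {"dp": [-32, 175, -45], "dr": [0, 0, 19.6], "gripper": 40}]'

```text
t: 14.6
position: [0.4988, 0.2153, 0.1243]
eef_rot: [-2.8, 1.568, -2.46]
ft_force: [0.5, -0.7, -1.5]
opening: 0.056
```

```bash
python3 st.py; python3 - <<'E'
from h import *
im=robot.grab_frame('wrist');cv2.imwrite('pics/wrist10.png',im);cm=robot.camera_model('wrist')
json.dump({k:np.array(v).tolist() for k,v in cm.items()},open('wrist10.json','w'))
im=robot.grab_frame('scene');cv2.imwrite('pics/scene10.png',im)
E
```

```text
t 14.6 tcp [498.8 215.3 124.3] grasp [498.9 215.3 143.3] open 0.05595296249994756
toolx [-0.002 -0.002 -1.   ] tilt 0.2 heading -140.9 jaw [ 0.943  0.334 -0.003] 19.5
q [ 0.47  0.87 -1.34  1.89  0.93  1.19 -0.87] F [ 0.5 -0.7 -1.5]
```

View pics/wrist10.png

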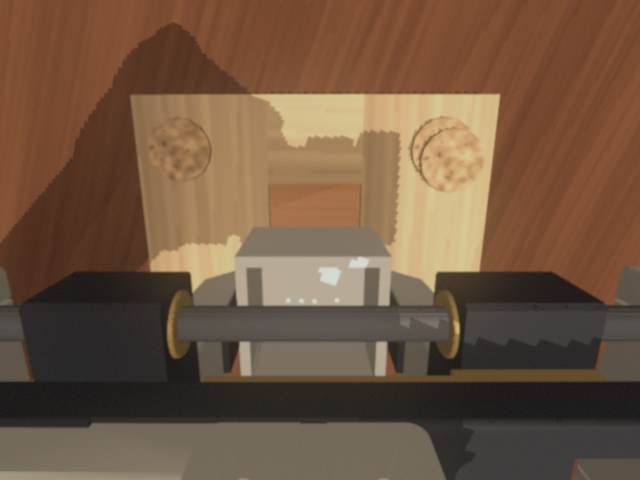

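View pics/scene10.png

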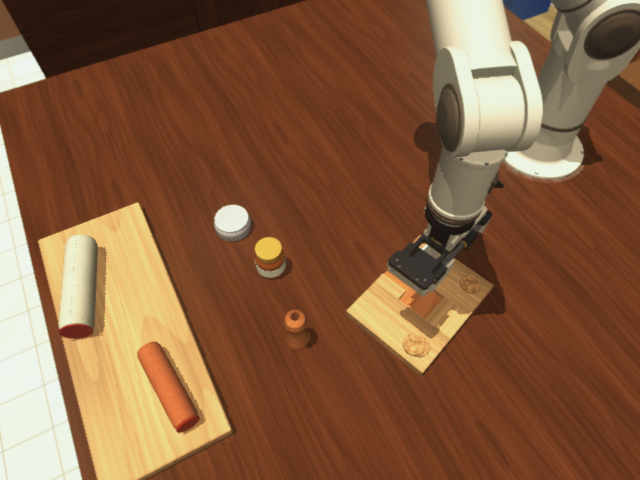

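Pot and recess line up sideways: pot middle at column 314.5, recess and board at 315. Now checking along the groove, using the recess's rear edge (row 184) and the pot's rear edges (rows 228 and 249).

```bash
python3 - <<'E'
from h import *
w=json.load(open('wrist10.json'));im=cv2.imread('pics/wrist10.png')
cv2.imwrite('pics/wrist10z.png',cv2.resize(im[80:260,225:405],None,fx=3.3,fy=3.3,interpolation=cv2.INTER_CUBIC))
a=np.radians(-70.4);g=np.array([np.cos(a),np.sin(a)]);l=np.array([-g[1],g[0]])
tcp=np.array([.4988,.2153])
for n,u,v,z,off in [('board edge',315,95,.02,-90),('recess edge',315,184,.02,-32),('recess L',270,184,.02,0),('recess R',360,184,.02,0),('pot rim',314.5,249,.1533,-28),('pot base',314.5,228,.1093,-28),('rimL',241,250,.1533,0),('rimR',388,250,.1533,0)]:
    p=onz(w,u,v,z)[:2];print(n,p.round(4),'along',((p-tcp)@g*1e3).round(1),'centre along',((p-tcp)@g*1e3-off).round(1),'lat',((p-tcp)@l*1e3).round(1))
e=[onz(w,133,95,.02),onz(w,498,95,.02)];d=e[1]-e[0];print(np.degrees(np.arctan2(d[1],d[0])))
E
```

```text
board edge [0.4701 0.3017] along -91.0 centre along -1.0 lat 1.9
recess edge [0.4895 0.247 ] along -33.0 centre along -1.0 lat 1.9
recess L [0.4602 0.2367] along -33.1 centre along -33.1 lat -29.2
recess R [0.5187 0.2574] along -33.0 centre along -33.0 lat 32.9
pot rim [0.4906 0.242 ] along -27.9 centre along 0.1 lat 1.3
pot base [0.4919 0.2388] along -24.4 centre along 3.6 lat 1.3
rimL [0.4661 0.2329] along -27.6 centre along -27.6 lat -24.9
rimR [0.5154 0.2504] along -27.5 centre along -27.5 lat 27.4
19.464964391107127
```

View pics/wrist10z.png

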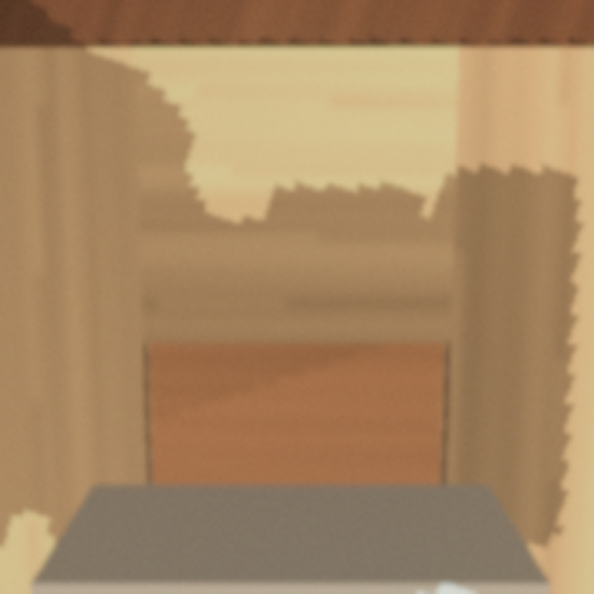

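Request:
drive_tool --increments '[{"dp": [-0.5, 3, -25], "dr": [0, 0, 0], "gripper": 40}, {"dp": [-0.5, 3, -50], "dr": [0, 0, 0], "gripper": 40}, {"dp": [-0.5, 3, -72], "dr": [0, 0, 0], "gripper": 40}, {"dp": [-0.5, 3, -82], "dr": [0, 0, 0], "gripper": 40}, {"dp": [-0.5, 3, -82], "dr": [0, 0, 0], "gripper": 40}, {"dp": [-0.5, 3, -82], "dr": [0, 0, 0], "gripper": 40}]'

```text
t: 15.3
position: [0.4986, 0.2192, 0.0433]
eef_rot: [2.759, 1.569, 3.1]
ft_force: [0.4, 0.4, -1.0]
opening: 0.0561
```

```bash
python3 st.py; python3 - <<'E'
from h import *
im=robot.grab_frame('wrist');cm=robot.camera_model('wrist')
json.dump({k:np.array(v).tolist() for k,v in cm.items()},open('wrist11.json','w'))
cv2.imwrite('pics/wrist11.png',im)
im=robot.grab_frame('scene');cv2.imwrite('pics/scene11.png',cv2.resize(im[220:380,340:500],None,fx=3.7,fy=3.7,interpolation=cv2.INTER_CUBIC))
E
```

```text
t 15.3 tcp [498.6 219.2  43.3] grasp [498.6 219.2  62.3] open 0.05611145723147585
toolx [-0.001  0.    -1.   ] tilt 0.1 heading 177.6 jaw [ 0.943  0.334 -0.001] 19.5
q [ 0.4   0.96 -1.22  1.92  1.05  1.09 -0.94] F [ 0.4  0.4 -1. ]
```

View pics/wrist11.png

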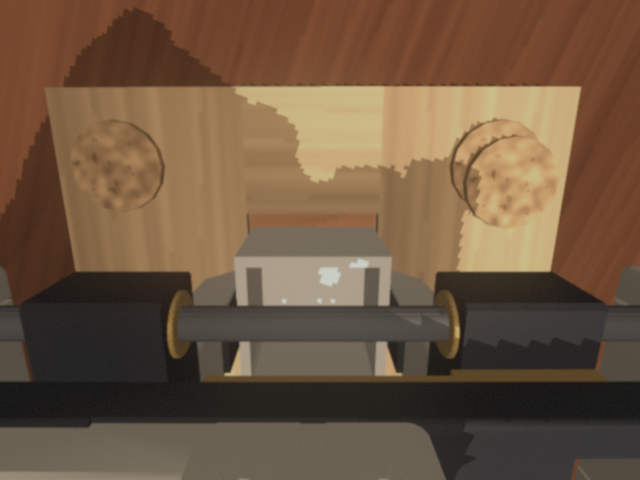

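View pics/scene11.png

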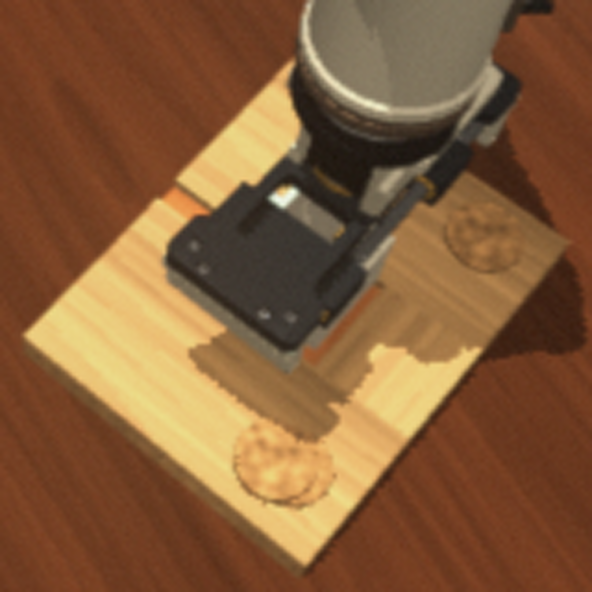

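```bash
python3 - <<'E'
from h import *
w=json.load(open('wrist11.json'))
im=cv2.imread('pics/wrist11.png');cv2.imwrite('pics/wrist11z.png',cv2.resize(im[200:270,230:400],None,fx=4.5,fy=4.5,interpolation=cv2.INTER_CUBIC))
a=np.radians(-70.5);g=np.array([np.cos(a),np.sin(a)]);l=np.array([-g[1],g[0]])
tcp=np.array([.4986,.2192])
for n,u,v,z,off in [('board edge',314,86.5,.02,-90),('recess L',248,214.5,.02,-32),('recess R',378,214.5,.02,-32),('baseL',254,228,.0283,-28),('baseR',373,228,.0283,-28),('rimL',236,253,.0723,-28),('rimR',391,253,.0723,-28)]:
    p=onz(w,u,v,z)[:2];print(n,'centre along',((p-tcp)@g*1e3-off).round(1),'lat',((p-tcp)@l*1e3).round(1))
E
```

```text
board edge centre along 1.4 lat 1.1
recess L centre along 2.2 lat -31.0
recess R centre along 2.1 lat 32.4
baseL centre along 2.8 lat -27.0
baseR centre along 2.8 lat 28.9
rimL centre along 1.0 lat -26.8
rimR centre along 0.9 lat 28.6
```

View pics/wrist11z.png

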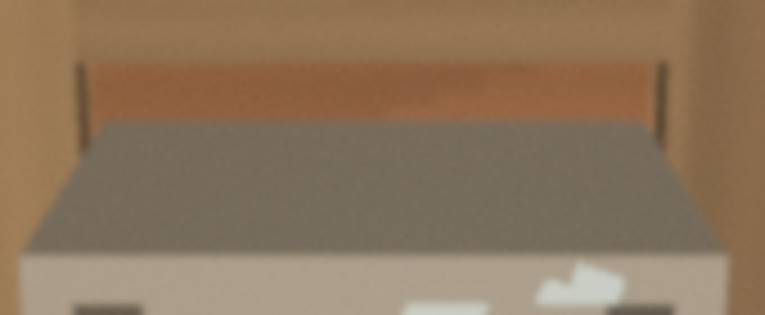

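Pot and recess centres now agree to about 0.5 mm both ways. Lowering into the recess.

Request:
drive_tool --increments '[{"dp": [0, 0, -5], "dr": [0, 0, 0], "gripper": 40}, {"dp": [0, 0, -10], "dr": [0, 0, 0], "gripper": 40}, {"dp": [0, 0, -13], "dr": [0, 0, 0], "gripper": 40}, {"dp": [0, 0, -13], "dr": [0, 0, 0], "gripper": 40}]'

```text
t: 15.8
position: [0.4976, 0.2192, 0.0289]
eef_rot: [-3.108, 1.568, -2.766]
ft_force: [-0.4, -0.3, -1.9]
opening: 0.056
```

Request:
drive_tool --increments '[{"dp": [0, 0, -1], "dr": [0, 0, 0], "gripper": 40}, {"dp": [0, 0, -2], "dr": [0, 0, 0], "gripper": 40}, {"dp": [0, 0, -2], "dr": [0, 0, 0], "gripper": 40}]'

```text
t: 16.1
position: [0.4979, 0.2194, 0.0274]
eef_rot: [3.07, 1.569, -2.871]
ft_force: [0.1, -1.4, -1.0]
opening: 0.0559
```

Request:
drive_tool --increments '[{"dp": [0, 0, -1], "dr": [0, 0, 0], "gripper": 40}, {"dp": [0, 0, -1], "dr": [0, 0, 0], "gripper": 40}]'

```text
t: 16.3
position: [0.4981, 0.2195, 0.0269]
eef_rot: [-3.042, 1.569, -2.7]
ft_force: [-1.1, -1.0, 2.5]
opening: 0.0559
```

Floor contact at z = 26.9 mm, against 27 expected, with a light force. Releasing and retreating straight up.

Request:
drive_tool --increments '[{"dp": [0, 0, 0], "dr": [0, 0, 0], "gripper": 58}, {"dp": [0, 0, 0], "dr": [0, 0, 0], "gripper": 65}, {"dp": [0, 0, 0.5], "dr": [0, 0, 0], "gripper": 80}, {"dp": [0, 0, 0.5], "dr": [0, 0, 0], "gripper": 88}, {"dp": [0, 0, 0.5], "dr": [0, 0, 0], "gripper": 88}, {"dp": [0, 0, 20], "dr": [0, 0, 0], "gripper": 88}, {"dp": [0, 0, 50], "dr": [0, 0, 0], "gripper": 88}, {"dp": [0, 0, 95], "dr": [0, 0, 0], "gripper": 88}, {"dp": [0, 0, 140], "dr": [0, 0, 0], "gripper": 88}, {"dp": [0, 0, 140], "dr": [0, 0, 0], "gripper": 88}]'

```text
t: 17.3
position: [0.5004, 0.2221, 0.1723]
eef_rot: [0.257, 1.564, 0.599]
ft_force: [0.9, -0.5, -0.4]
opening: 0.0882
```

Request:
drive_tool --increments '[{"dp": [-50, -40, 20], "dr": [0, 0, 0], "gripper": 88}, {"dp": [-60, -60, 40], "dr": [0, 0, 0], "gripper": 88}, {"dp": [-60, -90, 60], "dr": [0, 0, 0], "gripper": 88}, {"dp": [-60, -130, 60], "dr": [0, 0, 0], "gripper": 88}, {"dp": [-60, -170, 60], "dr": [0, 0, 0], "gripper": 88}, {"dp": [-60, -200, 60], "dr": [0, 0, 0], "gripper": 88}, {"dp": [-60, -200, 60], "dr": [0, 0, 0], "gripper": 88}]'

```text
t: 18.0
position: [0.4377, 0.0142, 0.2257]
eef_rot: [-2.682, 1.566, -2.348]
ft_force: [1.4, -0.5, -0.2]
opening: 0.0881
```

```bash
python3 st.py; python3 - <<'E'
from h import *
im=robot.grab_frame('scene');cv2.imwrite('pics/scene12.png',im);cv2.imwrite('pics/scene12z.png',cv2.resize(im[230:370,345:495],None,fx=4,fy=4,interpolation=cv2.INTER_CUBIC))
im=robot.grab_frame('top');cv2.imwrite('pics/top12.png',im);cv2.imwrite('pics/top12z.png',cv2.resize(im[230:390,160:300],None,fx=3.7,fy=3.7,interpolation=cv2.INTER_CUBIC))
E
```

```text
t 18.0 tcp [437.7  14.2 225.7] grasp [437.8  14.3 244.7] open 0.08807334741213549
toolx [-0.003 -0.004 -1.   ] tilt 0.3 heading -134.6 jaw [ 0.945  0.328 -0.004] 19.1
q [ 1.14  0.49 -1.52  2.04  0.55  1.14 -0.29] F [ 1.4 -0.5 -0.2]
```

View pics/scene12z.png

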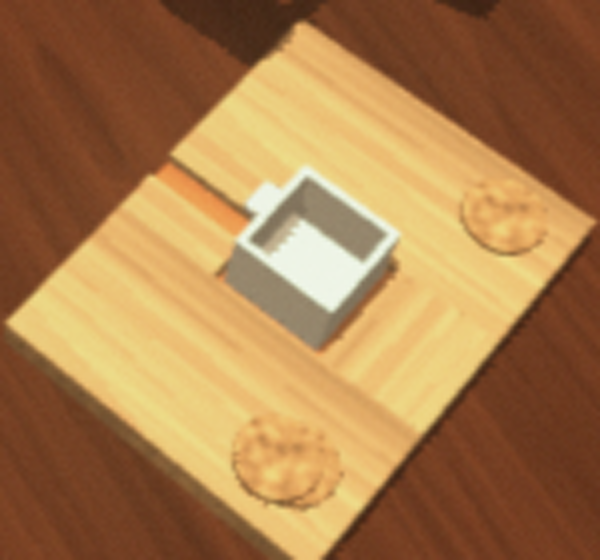

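View pics/top12z.png

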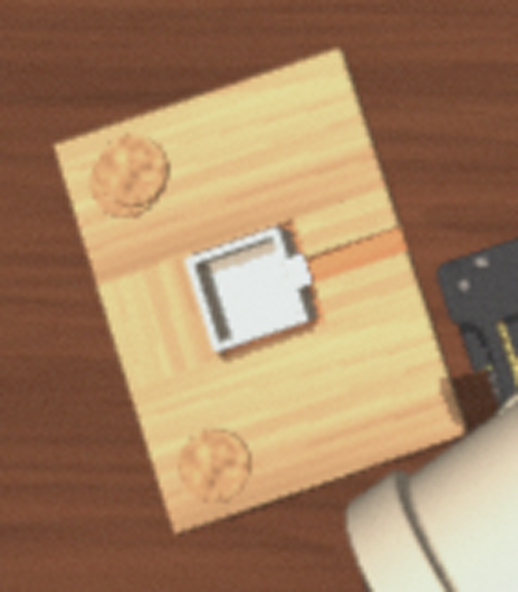

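View pics/top12.png

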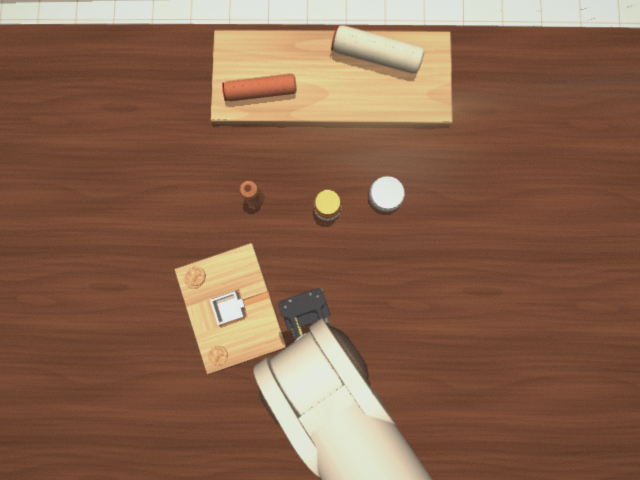

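The pot stands in the recess with its lip over the groove, and the bystanders are unmoved. A numeric check of the rim follows.

```bash
python3 - <<'E'
from h import *
top=json.load(open('top.json'));sc=json.load(open('scene.json'))
b=lambda p:[(p[0]+.5)/3.7-.5+160,(p[1]+.5)/3.7-.5+230]
s=lambda p:[(p[0]+.5)/4-.5+345,(p[1]+.5)/4-.5+230]
T=[(185,257),(287,226),(316,317),(220,355)];S=[(398,240),(0,0),(0,0),(0,0)]
P=np.array([onz(top,*b(p),.056) for p in T]);print(P.round(4),P.mean(0).round(4))
for q in ((325,310),(398,240),(307,168),(236,240)): print('scene',onz(sc,*s(q),.056).round(4))
Q=np.array([onz(sc,*s(q),.056) for q in ((325,310),(398,240),(307,168),(236,240))]);print(Q.mean(0).round(4))
tr=tri([ray(top,*np.mean([b(p) for p in T],0)),ray(sc,*np.mean([s(q) for q in ((325,310),(398,240),(307,168),(236,240))],0))]);print('tri centre',tr.round(4))
e=P[1]-P[0];print(np.degrees(np.arctan2(e[1],e[0])));e=P[2]-P[3];print(np.degrees(np.arctan2(e[1],e[0])))
E
```

```text
[[0.5161 0.253  0.056 ]
 [0.5346 0.1947 0.056 ]
 [0.4829 0.1765 0.056 ]
 [0.4606 0.2309 0.056 ]] [0.4985 0.2138 0.056 ]
scene [0.5169 0.251  0.056 ]
scene [0.4654 0.2371 0.056 ]
scene [0.4811 0.1842 0.056 ]
scene [0.5331 0.201  0.056 ]
[0.4991 0.2183 0.056 ]
tri centre [0.4974 0.2158 0.0496]
-72.39609219267791
-67.7417741115475
```

```bash
python3 - <<'E'
from h import *
print(robot.sign_off(), robot.sense()['t'])
E
```

```text
the job is handed in; nothing more can be done
the job is handed in; nothing more can be done
```

The pot is standing mouth up in the recess, released, with its lip pointing along the groove. The job was handed in at about 18 s of the 51 s allowed; `sign_off` gives no verdict.

I gripped the pot across its side walls with the tool tilted 30°, turned it upright in the air and stood it on free counter. I then re-gripped it from straight above, carried it to the board, lowered it until it touched the recess floor, and let go.

**Last checks:**
- **Depth:** the fingertips were at 26.9 mm at contact, against 27 mm expected for a pot sitting on the recess floor, with a light force of about 2.5 N.
- **Position:** the pot's centre, triangulated from the top and scene cameras, is about 1 mm from the recess centre.
- **Direction:** the lip lies over the groove, and the two pot edges I measured average about −70°, against −70.4° for the groove.
- **Bystanders:** the jar, shaker and tin look unmoved in the top view; I did not measure them.
- **Robot:** the arm is clear of the board, about 0.2 m from the pot.

**Disagreements and failures:**
- **Turning the pot:** my first attempt stopped at joint 6's limit, 13° short of upright, so I moved farther out to finish.
- **Rim height:** the rough two-view estimate gave 50 mm instead of 56 mm. I put that down to hand-picked corners in small images and relied on the contact height.
- **Wrist camera:** it disagreed with my dead-reckoned positions by up to 3–4 mm at times. I corrected using what it showed before gripping and before lowering.

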